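Mark a brass blank at the punch jig

TASK

Slide the blue carrier with its brass blank into the green marking jig, brass end first: in through the front mouth under the cover, then sideways along the L-shaped slot until it is fully home in the corner below the punch. Then drive the red-headed sprung punch down onto the blank with the mallet (do not press it with the gripper), and stand the mallet back on its rubber mat, head face down as it was, leaving the carrier home. Do not shift or tip the tin, the jar and the flask.

Things in the scene. Friction and masses are not known exactly. Their poses are not given: they have to be found in the camera images.
- jig: Fixed marking jig; origin on the table under it, x into the jig (away from its open front), y to the left seen from the front, z up. Sizes in mm in its frame, as (x, y, z). Dark steel bed x -150..90, y -75..70, top at z 12; in front of x -45 it is an open apron. Behind that lies a green cover plate over an L-shaped channel for the carrier.
- jig_mouth (a point): Centre of the channel's mouth on the bed: jig (-45, -22.5, 12); axes as the jig's. The channel is 11 high. Mouth and first lane: y -53..8, from x -45 to the far wall x 72.5. Two low guides (z 12..23) flare outwards in front of the mouth, x -72..-45. The carrier's origin runs along y -22.5 from before the mouth to jig_turn.
- jig_turn (a point): Where the carrier's origin turns the corner of the L: jig (30, -22.5, 12). From here it goes straight along +y to jig_home, its x axis always along the jig's x. Pocket left of the lane: x -12.5..72.5, up to the left wall y 52. A lip (x -45..-12.5, y 8..52) before the pocket keeps the carrier in.
- jig_cover (a point): Point on top of the cover at the middle of the post's place at home: jig (8, 22.5, 28). Green cover z 23..28 over x -45..90, y -70..70. Slot in it for the carrier's post: first leg y -32.5..-12.5 from the front edge x -45 to x 19; second leg x -3..19 from there to y 32.5.
- jig_bracket (a point): Top of the green bracket behind the punch: jig (76, 22.5, 74). The bracket fills x 62..90, y 6..39 up to z 74; a steel sleeve of radius 11 surrounds the punch at z 59..75.
- jig_home (a point): Where the carrier's origin is when the carrier is fully home: jig (30, 22.5, 12); axes as the jig's. Play there: 2.5 mm either way in x, 1.5 mm further to the left wall in y.
- carrier: Loose blue plate, 80 (x) x 56 (y) x 8 thick, about 160 g; origin at the centre of its underside, z up. A brass disc 30 across is let into its top at x +24 (the end that goes in first). A yellow upright post 14 (x) x 12 (y), from the plate to 78 above the underside, stands at x -22, y 0: the place to grip it.
- carrier_post (a point): Centre of the top of the carrier's yellow post, 78 above the carrier's underside.
- punch (a joint): Travel of the sprung punch downwards in m: 0 = up (rest), it meets the blank of a carrier at home at about 0.010; end stop 0.014. Spring: about 2 N to start, 6 N at 0.010; it returns by itself.
- punch_top (a point): Centre of the top of the punch's red head (28 across, 12 high); at rest 100 above the table at jig (54, 22.5), right above the brass disc of a carrier at home. Moves with the punch.
- mallet: Loose mallet, about 350 g, standing on one face of its head: head a pale wooden cylinder with black ends, 48 across, 80 high, axis upright (z); origin at the centre of its lower face. Dark handle 20 wide (y) x 22 high, level, its axis 40 above the lower face, from the head to x -152.
- mallet_grip (a point): Point on the axis of the mallet's handle, 62 from the head's axis (mallet x -62, z 40): a good place to grip.
- mat: Fixed black rubber mat 110 x 110 x 5 on which the mallet's head stands; origin at the centre of its underside.
- tin: Bystander: blue tin 60 across, 85 high, near the carrier; origin at the centre of its underside.
- jar: Bystander: jar 54 across, 70 high, near the mallet; origin at the centre of its underside.
- flask: Bystander: amber bottle 52 across, 150 high, on the right of the jig; origin at the centre of its underside.
Not all that is in view belongs to the job. Several things have the shape of the mallet; the one meant has the colours described above.

How it is judged:
By the outcome, as a careful person would: the job done as asked, in the order asked, and still so for the second after the job is handed in, with the robot touching nothing.
It also fails if it takes over 67 s, if anything falls off the work surface, if the arm or the gripper's body presses on something with over 40 N, if the wrist force passes 120 N, or if a joint passes its speed limit or range.

ROBOT

A 6-joint arm with a two-finger parallel gripper is mounted at the origin on the work surface. World frame = base frame: x ahead of the robot, y to its left, z up, the work surface at z = 0. Lengths are in m, angles in rad, forces in N, time in s.
With the tool pointing down it reaches from about 0.35 to 0.775 m from the base axis. Payload 7.3 kg.
Tool frame: the origin (TCP) lies on the centre line of the jaws, within the pads' length; the fingertips stand 11 mm ahead of it and the grasp point (between the pads) lies 8 mm behind it; z points along the fingers, y is the direction in which the jaws open and shut (so a half turn about z gives the same grasp; the last joint's range is limited). The gripper opens to 92 mm and grips with 3 to 60 N. Pads are 19 mm wide; open, the fingers measure 130 mm over their backs; the gripper's body (75 mm by 190 mm) begins 47 mm behind the grasp point.
Start: joints at [1.055, 0.342, 1.524, -0, 1.275, -0.146], TCP at [0.19, 0.49, 0.238] pointing down, gripper open.
Joint ranges: [-2.53, 2.53], [-0.77, 2.02], [0.04, 2.7], [-1, 4.14], [0.28, 2.66], [-3.11, 3.11]. Speed limits (rad/s): [2.57, 2.57, 3.14, 3.14, 3.14, 3.14].

INTERFACE

Orientations are given as [roll, pitch, yaw] about the fixed x, y, z axes, in that order (R = Rz(yaw) Ry(pitch) Rx(roll)).
In Python, from cell import robot gives the robot as it stands.
- The arm moves only by the tool jog_arm, never from a script. Its argument "deltas" is one flat list of numbers, 6 for each row, row after row: the shift along the world's x, y, z in units of 0.1 m (1.0 is 0.1 m), then the turn, a rotation vector about the world's x, y, z in units of 90 degrees (1.0 is 90 degrees). A call has 1 to 5 rows; each row is the pose to reach, as a shift and turn from the pose commanded when the call began; what a row does not reach only later rows make up. A row lasts 1/12 s, in which the tool goes at most 41.7 mm and 7.16 degrees, less where a joint would pass 70% of its speed; a pose out of reach is approached as far as the arm can. A call with a number of a shift or a turn outside -1 to 1 is refused whole. A call with a gripper value outside its range is refused whole. "claw" is the opening, from 0 (shut) to 1 (fully open), set as the call begins (left out, the last holds). The fingers move at their own pace and stop on an object; "newtons" is the grip in N (left out, the last holds). Time passes only in rows, so rows that repeat a pose let the fingers close. It gives the time, the measured TCP pose, the force and the opening at its end, in the units of the state.
- robot.observe(): the state, without advancing time (a new reading comes with each control period).
- robot.read_camera(name): name is "scene" or "side" or "wrist"; returns the picture (420x560x3 uint8, red, green, blue); there is no depth.
- robot.camera_params(name): a dict with "fx", "fy", "cx", "cy" (pixels), "R" (3x3) and "t" (3): a world point X has camera coordinates R X + t. Camera axes: x right, y down, z forward; pixel columns grow to the right and rows downward; lengths in m; the calibration is good to about 2 mm. A picture is of the moment at which its call begins: read the wrist's pose just before it. camera_params takes no time and is no camera call; for the wrist camera it gives the pose at the moment of the call.
- robot.hand_in(): hands the job in, once; it reports no verdict.
The state is a dict: "time": time; "qpos": joint angles; "qvel": joint speeds; "joint_efforts": joint torques, N m; "tool_pos": TCP position; "tool_rot": TCP orientation; "contact_force": force on the tool from outside, world axes, zero at the start; "torque": the same for the moment, N m; "opening": finger opening in m.
Only numpy, scipy, OpenCV 4.12 (cv2) and the standard library are available. Lean on these libraries where they do the work, as an engineer would, in place of code of your own. Each camera call takes 0.05 s, during which the arm holds its last target. There are 200 camera calls.

## Working session

There is one attempt and no reset: what is moved stays moved. The work goes in short steps, Python scripts to look and compute and a tool call to move; the robot and the scene stay as the last step left them, time stands still between calls to the robot, and variables do not carry over. Pictures are saved under pics/ and viewed, about 8 in all and at most 12, crops included, and the job is handed in when it is done.

Besides the shell and the picture viewer there is one more tool, called after "Request:" as a command line: name --argument value ..., lists and objects as JSON in quotes. jog_arm: Moves the arm, as the interface text tells. Its arguments: {"type":"object","properties":{"deltas":{"type":"array","items":{"type":"number"}},"claw":{"type":"number"},"newtons":{"type":"number"}},"required":["deltas"]}

```bash
ls; mkdir -p pics; python3 - <<'E'
from cell import robot
import cv2, numpy as np
print(robot.observe())
for n in ("scene","side","wrist"):
    p=robot.camera_params(n); print(n,p)
    cv2.imwrite(f"pics/{n}0.png",robot.read_camera(n)[:,:,::-1])
E
```

```text
pics
{'time': 0.0, 'qpos': array([ 1.05498728e+00,  3.42707808e-01,  1.52502789e+00,  2.95452726e-07,
        1.27538995e+00, -1.46011205e-01]), 'qvel': array([-9.73088194e-05, -3.44451002e-04, -9.40342678e-04,  1.91350241e-04,
        2.38086529e-03,  2.42026021e-03]), 'joint_efforts': array([ 6.69018136e-04, -4.31241417e+01, -2.44221425e+01,  7.16616260e-02,
        5.60111634e-02, -1.00528064e-04]), 'tool_pos': array([0.18953773, 0.48917039, 0.23704889]), 'tool_rot': array([-3.14007600e+00, -2.23320622e-04,  2.77179456e+00]), 'contact_force': array([-0.74422055, -0.63724217, -0.23903878]), 'torque': array([ 0.04975802, -0.03817357, -0.02127142]), 'opening': 0.0916953485788453}
scene {'fx': 482.1150297835806, 'fy': 482.1150297835806, 'cx': 271.6060702885376, 'cy': 217.1011682432798, 'R': array([[-0.70153944,  0.71244806,  0.01612963],
       [ 0.55683054,  0.56214877, -0.61149694],
       [-0.44472707, -0.42000775, -0.79108237]]), 't': array([ 0.34502659, -0.26574533,  1.56186679])}
side {'fx': 386.66283334159453, 'fy': 386.66283334159453, 'cx': 280.82567694873387, 'cy': 204.15093076026136, 'R': array([[ 0.99859605, -0.05107371, -0.01404974],
       [-0.04555706, -0.69274117, -0.71974595],
       [ 0.02702727,  0.71937553, -0.69409537]]), 't': array([-0.54866857,  0.1232493 ,  1.04339274])}
wrist {'fx': 344.37809133406705, 'fy': 344.37809133406705, 'cx': 279.64880242409566, 'cy': 208.2259387599356, 'R': array([[ 3.61182999e-01,  9.32494582e-01, -8.34518135e-04],
       [ 8.92740120e-01, -3.45526110e-01,  2.89182961e-01],
       [ 2.69373197e-01, -1.05192977e-01, -9.57273482e-01]]), 't': array([-0.52455916, -0.0356741 ,  0.38994755])}
```

View pics/scene0.png

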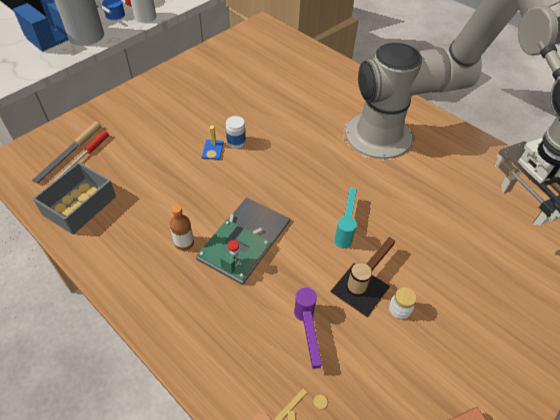

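View pics/side0.png

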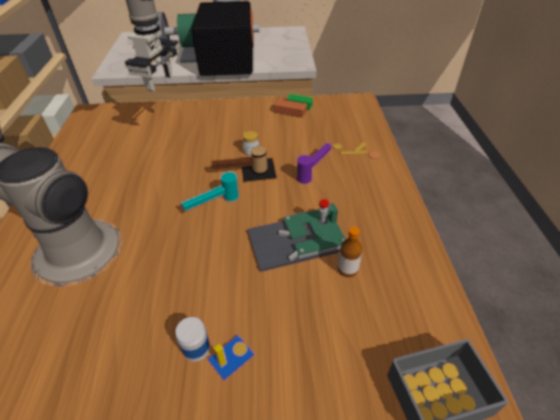

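```bash
cat > h.py <<'E'
import numpy as np, cv2
def ray(p,uv):
    d=np.array([(uv[0]-p['cx'])/p['fx'],(uv[1]-p['cy'])/p['fy'],1.]); return -p['R'].T@p['t'], p['R'].T@d
def plane(p,uv,z):
    c,d=ray(p,uv); return c+d*(z-c[2])/d[2]
def tri(obs):
    A=np.zeros((3,3)); b=np.zeros(3)
    for p,uv in obs:
        c,d=ray(p,uv); d/=np.linalg.norm(d); M=np.eye(3)-np.outer(d,d); A+=M; b+=M@c
    return np.linalg.solve(A,b)
def proj(p,X):
    c=p['R']@np.asarray(X)+p['t']; return np.array([p['fx']*c[0]/c[2]+p['cx'],p['fy']*c[1]/c[2]+p['cy']])
def mask(im,lo,hi):  # BGR image, HSV range
    return cv2.inRange(cv2.cvtColor(im,cv2.COLOR_BGR2HSV),np.array(lo),np.array(hi))
def blobs(m,amin=15):
    n,l,s,c=cv2.connectedComponentsWithStats(m); return [(s[i,4],s[i,:4].tolist(),c[i].round(1).tolist(),(l==i).astype(np.uint8)) for i in range(1,n) if s[i,4]>=amin]
def rect(p,m,z):
    c=max(cv2.findContours(m,cv2.RETR_EXTERNAL,cv2.CHAIN_APPROX_NONE)[0],key=cv2.contourArea)[:,0]
    w=np.array([plane(p,u,z)[:2] for u in c],np.float32)*1000
    return cv2.minAreaRect(w)
E
python3 - <<'E'
from cell import robot
from h import *
R={'blue':([105,150,90],[125,255,255]),'green':([65,60,30],[88,200,140]),'red':([0,180,120],[6,255,255]),'yel':([22,150,120],[32,255,255]),'dark':([0,0,0],[180,90,60]),'pale':([8,60,130],[22,140,255])}
for n in('scene','side'):
    im=cv2.imread(f'pics/{n}0.png');p=robot.camera_params(n)
    print(n,'cam',(-p['R'].T@p['t']).round(3))
    for k,(a,b) in R.items():
        for A,bb,c,m in blobs(mask(im,a,b),12):
            if k in('dark','pale') and A<100: continue
            z={'blue':.008,'green':.028,'red':.1,'yel':.05,'dark':.012,'pale':.08}[k]
            r=rect(p,m,z)
            print(k,A,bb,c,'w',plane(p,c,z)[:2].round(3),'rect',np.round(r[0]),np.round(r[1]),round(r[2]))
E
```

```text
scene cam [1.085 0.56  1.067]
blue 362 [42, 0, 24, 42] [54.9, 20.2] w [ 0.396 -1.313] rect [  392. -1328.] [331.  47.] 69
blue 255 [103, 0, 19, 19] [112.8, 8.2] w [ 0.178 -1.231] rect [  184. -1231.] [150.  75.] 53
blue 655 [13, 3, 33, 47] [29.0, 20.9] w [ 0.472 -1.38 ] rect [  468. -1341.] [362. 100.] 75
blue 79 [227, 134, 13, 11] [233.2, 139.4] w [ 0.354 -0.307] rect [ 355. -310.] [37. 45.] 31
blue 210 [202, 140, 21, 19] [212.9, 148.4] w [ 0.426 -0.321] rect [ 429. -320.] [79. 54.] 39
green 1702 [198, 222, 64, 58] [231.0, 249.9] w [0.651 0.009] rect [641.  10.] [137. 139.] 13
green 183 [339, 230, 16, 18] [345.5, 238.2] w [0.412 0.195] rect [411. 195.] [63. 35.] 28
red 17 [126, 0, 5, 5] [127.8, 1.9] w [ 0.189 -1.075] rect [  190. -1074.] [34. 12.] 64
red 118 [85, 131, 23, 23] [95.9, 140.9] w [ 0.702 -0.502] rect [ 704. -502.] [94. 22.] 23
red 82 [228, 241, 11, 10] [232.6, 245.3] w [0.669 0.04 ] rect [669.  41.] [26. 25.] 45
yel 46 [210, 128, 5, 16] [212.3, 135.3] w [ 0.416 -0.331] rect [ 417. -330.] [67. 10.] 53
dark 221 [1, 0, 43, 13] [22.6, 3.0] w [ 0.425 -1.515] rect [  426. -150
[... 3647 characters left out ...]
.6, 61.8] w [-0.629  1.056] rect [-637. 1036.] [ 60. 169.] 1
pale 196 [56, 78, 22, 29] [68.7, 91.2] w [-0.248  0.753] rect [-260.  744.] [ 61. 261.] 28
pale 1997 [112, 83, 263, 19] [213.7, 92.9] w [0.326 0.695] rect [432. 707.] [ 127. 1019.] 89
pale 176 [20, 114, 22, 24] [30.1, 125.0] w [-0.299  0.513] rect [-299.  513.] [148.  29.] 89
pale 129 [248, 139, 18, 16] [257.4, 148.5] w [0.492 0.318] rect [487. 326.] [46. 83.] 20
pale 123 [0, 200, 9, 21] [2.9, 209.0] w [-0.198  0.089] rect [-196.   91.] [19. 87.] 25
pale 532 [30, 218, 93, 69] [82.8, 262.0] w [ 0.077 -0.107] rect [ 60. -78.] [211. 187.] 39
pale 161 [444, 338, 65, 68] [482.2, 365.1] w [ 0.908 -0.4  ] rect [ 907. -401.] [ 49. 134.] 30
```

Request:
jog_arm --deltas '[0.3, -0.2, 0, 0, 0, -0.07, 0.6, -0.4, 0, 0, 0, -0.15, 0.9, -0.6, 0, 0, 0, -0.22, 1, -0.8, 0, 0, 0, -0.3, 1, -0.9, 0, 0, 0, -0.38]'

```text
time: 0.57
tool_pos: [0.2919, 0.3974, 0.2373]
tool_rot: [-3.141, 0.001, 2.167]
contact_force: [-0.2, 0.4, 0.6]
opening: 0.0919
```

Request:
jog_arm --deltas '[0.2, -0.2, 0.1, 0, 0, -0.07, 0.4, -0.4, 0.2, 0, 0, -0.15, 0.6, -0.6, 0.3, 0, 0, -0.22, 0.8, -0.8, 0.4, 0, 0, -0.3, 0.8, -0.9, 0.4, 0, 0, -0.38]'

```text
time: 0.98
tool_pos: [0.3732, 0.3079, 0.2793]
tool_rot: [3.138, -0.001, 1.572]
contact_force: [1.3, 0.6, 0.6]
opening: 0.0918
```

```bash
python3 - <<'E'
from cell import robot
import cv2,pickle
print(robot.observe())
p=robot.camera_params('wrist');cv2.imwrite("pics/w1.png",robot.read_camera('wrist')[:,:,::-1])
pickle.dump(p,open('pics/w1.pkl','wb')); print(p, -p['R'].T@p['t'])
E
```

```text
{'time': 0.9833, 'qpos': array([ 5.32131917e-01,  2.32561518e-01,  1.56078299e+00, -1.36525508e-03,
        1.34443514e+00,  5.31248103e-01]), 'qvel': array([-0.17056925, -0.15302611,  0.26106203,  0.0272595 , -0.07051749,
        1.33204794]), 'joint_efforts': array([ 3.27921398e-01, -3.66644847e+01, -2.55535537e+01, -3.48745217e-02,
        4.92680613e-01, -2.26308949e+00]), 'tool_pos': array([0.37318639, 0.30791135, 0.27925732]), 'tool_rot': array([ 3.13763075e+00, -7.83540241e-04,  1.57198556e+00]), 'contact_force': array([1.26243056, 0.63859224, 0.57370735]), 'torque': array([-0.13244592,  0.00426655,  0.04253216]), 'opening': 0.0918053724583936}
{'fx': 344.37809133406705, 'fy': 344.37809133406705, 'cx': 279.64880242409566, 'cy': 208.2259387599356, 'R': array([[ 9.99989994e-01,  1.42812015e-03,  4.23944569e-03],
       [ 1.46017316e-04, -9.57589482e-01,  2.88136013e-01],
       [ 4.47114145e-03, -2.88132510e-01, -9.57580109e-01]]), 't': array([-0.37450788,  0.247251  ,  0.51694492])} [0.3721567  0.38624844 0.42536196]
```

View pics/w1.png

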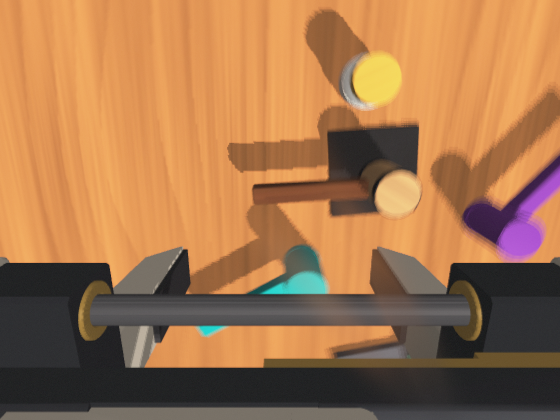

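```bash
python3 - <<'E'
from cell import robot
from h import *
import pickle
p=pickle.load(open('pics/w1.pkl','rb'))
for n,uv,z in[('headtop',(397,194),.085),('handle end',(256,194),.05),('handle nearhead',(355,189),.05),('jar',(377,77),.07),('jar2',(365,85),.02)]+[('mat',c,.005) for c in((329,132),(418,125),(334,213))]+[('cyan',(305,265),.08),('cyanend',(205,330),.04)]:
    print(n,plane(p,uv,z).round(4))
s=robot.camera_params('scene');d=robot.camera_params('side')
print('flask cap',tri([(s,(178,211)),(d,(354,232))]))
print('flask base', plane(s,(183,247),0),plane(d,(349,275),0))
print('tin top',plane(s,(236,123),.085),plane(d,(191,327),.085))
print('tin', rect(s,blobs(mask(cv2.imread('pics/scene0.png'),[105,150,90],[125,255,255]))[3][3],.03))
E
```

```text
headtop [0.4935 0.299  0.085 ]
handle end [0.3473 0.29   0.05  ]
handle nearhead [0.4583 0.2958 0.05  ]
jar [0.4678 0.412  0.07  ]
jar2 [0.4687 0.4072 0.02  ]
mat [0.433 0.355 0.005]
mat [0.5386 0.3632 0.005 ]
mat [0.4438 0.2534 0.005 ]
cyan [0.4018 0.217  0.08  ]
cyanend [0.2767 0.1042 0.04  ]
flask cap [ 0.71347207 -0.10708486  0.1406147 ]
flask base [ 0.72374351 -0.10261451  0.        ] [ 0.71459697 -0.12616231  0.        ]
tin top [ 0.35226656 -0.2906869   0.085     ] [ 0.35344142 -0.29287364  0.085     ]
tin ((370.2667236328125, -292.05560302734375), (35.90802764892578, 44.53046798706055), 30.83740234375)
```

Request:
jog_arm --deltas '[0.2, -0.2, 0, 0, 0, -0.05, 0.4, -0.5, 0, 0, 0, -0.1, 0.5, -0.8, 0, 0, 0, -0.15, 0.5, -1, 0, 0, 0, -0.2]'

```text
time: 1.37
tool_pos: [0.4208, 0.2078, 0.277]
tool_rot: [-3.141, 0.001, 1.265]
contact_force: [0.3, -0.2, 0.4]
opening: 0.0915
```

Request:
jog_arm --deltas '[0, -0.3, 0, 0, 0, -0.05, 0, -0.6, 0, 0, 0, -0.1, 0, -0.9, 0, 0, 0, -0.15, 0, -1, 0, 0, 0, -0.2]'

```text
time: 1.7
tool_pos: [0.4191, 0.1072, 0.2773]
tool_rot: [-3.141, 0.002, 0.95]
contact_force: [-0.1, 1.1, 0.6]
opening: 0.0918
```

Request:
jog_arm --deltas '[0, -0.3, 0, 0, 0, -0.05, 0, -0.6, 0, 0, 0, -0.1, 0, -0.9, 0, 0, 0, -0.12, 0, -1, 0, 0, 0, -0.12]'

```text
time: 2.03
tool_pos: [0.4194, 0.0073, 0.2774]
tool_rot: [3.141, 0.001, 0.763]
contact_force: [0.2, 0.9, -0.2]
opening: 0.0918
```

```bash
python3 - <<'E'
from cell import robot
import cv2,pickle
for i in range(6): robot.read_camera('wrist')
p=robot.camera_params('wrist');cv2.imwrite("pics/w2.png",robot.read_camera('wrist')[:,:,::-1])
pickle.dump(p,open('pics/w2.pkl','wb')); print(robot.observe()['tool_pos'],robot.observe()['tool_rot'])
E
```

```text
[0.41965586 0.01076293 0.27764015] [-3.14118355e+00 -8.53967227e-05  7.66384137e-01]
```

View pics/w2.png

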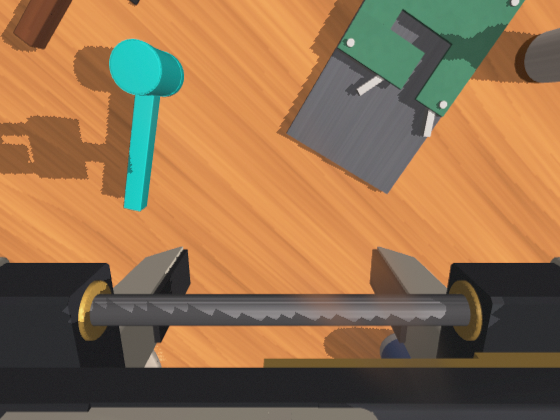

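```bash
python3 - <<'E'
from h import *
import pickle
p=pickle.load(open('pics/w2.pkl','rb'))
a=plane(p,(289,131),.012);b=plane(p,(388,192),.012)
print(a,b,np.linalg.norm(a-b)); v=(a-b)[:2]; yaw=np.arctan2(-v[0],v[1]);print('yaw',np.degrees(yaw))
R=np.array([[np.cos(yaw),-np.sin(yaw)],[np.sin(yaw),np.cos(yaw)]])
m=(a+b)[:2]/2
print('origin from bed',m-R@[-.150,-.0025])
for yd in(10,12,13,14):
    y=np.radians(yd);R=np.array([[np.cos(y),-np.sin(y)],[np.sin(y),np.cos(y)]])
    print(yd,np.array([.667,.0375])-R@[.054,.0225], m-R@[-.150,-.0025], R.T@(np.array([.717,-.11])-m+R@[-.150,-.0025]))
E
```

```text
[0.46171301 0.03681433 0.012     ] [ 0.49373054 -0.10231267  0.012     ] 0.14276359330882518
yaw 12.959929423401682
origin from bed [0.62334017 0.00332758]
10 [0.61772747 0.00596482] [ 0.62500882 -0.00423992] [ 0.07222858 -0.12012744]
12 [0.61885804 0.00426445] [0.62392414 0.00088295] [ 0.06798807 -0.12781146]
13 [0.61944542 0.00342932] [0.62331491 0.00342941] [ 0.06576788 -0.13159679]
14 [0.62004727 0.00260456] [0.62266133 0.00596485] [ 0.06348197 -0.13534279]
```

Request:
jog_arm --deltas '[0, -0.3, 0, 0, 0, 0, 0, -0.6, 0, 0, 0, 0, 0, -0.9, 0, 0, 0, 0, 0, -1, 0, 0, 0, 0]'

```text
time: 2.72
tool_pos: [0.42, -0.0923, 0.2777]
tool_rot: [3.141, 0.001, 0.764]
contact_force: [0.7, 0.1, 0.0]
opening: 0.0921
```

Request:
jog_arm --deltas '[0, -0.3, 0, 0, 0, 0, 0, -0.6, 0, 0, 0, 0, -0.1, -0.9, 0, 0, 0, 0, -0.2, -1, 0, 0, 0, 0]'

```text
time: 3.05
tool_pos: [0.4001, -0.1925, 0.2774]
tool_rot: [3.141, 0.001, 0.764]
contact_force: [-0.3, -0.1, -0.2]
opening: 0.0918
```

Request:
jog_arm --deltas '[-0.1, -0.2, 0, 0, 0, 0, -0.3, -0.4, 0, 0, 0, -0.02, -0.6, -0.6, 0, 0, 0, -0.05, -0.6, -0.8, 0, 0, 0, -0.05]'

```text
time: 3.38
tool_pos: [0.337, -0.2696, 0.2777]
tool_rot: [-3.139, 0.001, 0.684]
contact_force: [1.2, -0.5, 0.1]
opening: 0.0918
```

```bash
python3 - <<'E'
from cell import robot
import cv2,pickle
for i in range(5): robot.read_camera('wrist')
p=robot.camera_params('wrist');cv2.imwrite("pics/w3.png",robot.read_camera('wrist')[:,:,::-1])
pickle.dump(p,open('pics/w3.pkl','wb')); print(robot.observe()['tool_pos'],robot.observe()['tool_rot'])
E
```

```text
[ 0.34034767 -0.26930433  0.27766111] [-3.14118085e+00 -4.23246427e-04  6.86996195e-01]
```

View pics/w3.png

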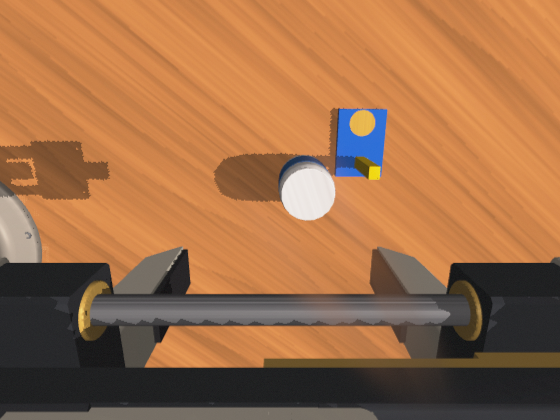

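```bash
python3 - <<'E'
from cell import robot
from h import *
import pickle
p=pickle.load(open('pics/w3.pkl','rb'))
im=cv2.imread('pics/w3.png')
b=[x for x in blobs(mask(im,[105,150,60],[125,255,255]),300)]
for x in b: print(x[:3])
m=max((x for x in b if x[1][0]>320),key=lambda x:x[0])[3]
r=rect(p,m,.008);print(r,cv2.boxPoints(r))
for x in blobs(mask(im,[15,100,120],[32,255,255]),60): 
  if 300<x[2][0]<420 and 90<x[2][1]<200: print(x[:3],plane(p,x[2],.008))
print('post top',plane(p,(374,172.5),.078)); print('tin top',plane(p,(307,193),.085))
E
```

```text
(np.int32(2100), [336, 109, 51, 67], [358.4, 142.3])
((427.28515625, -321.4659729003906), (77.68679809570312, 55.78480529785156), 39.34626770019531) [[ 379.56253 -324.52292]
 [ 414.9304  -367.66287]
 [ 475.00778 -318.40903]
 [ 439.63992 -275.26907]]
(np.int32(498), [350, 110, 25, 26], [361.9, 122.6]) [ 0.44579273 -0.30694584  0.008     ]
(np.int32(233), [358, 157, 23, 23], [371.7, 169.3]) [ 0.41300961 -0.35418929  0.008     ]
post top [ 0.4100102  -0.33563467  0.078     ]
tin top [ 0.35154753 -0.29541523  0.085     ]
```

Request:
jog_arm --deltas '[0.2, -0.2, 0, 0, 0, 0, 0.4, -0.4, -0.1, 0, 0, 0, 0.6, -0.6, -0.3, 0, 0, 0, 0.7, -0.66, -0.6, 0, 0, 0, 0.7, -0.66, -0.8, 0, 0, 0]' --claw 0.25 --newtons 50

```text
time: 4.1
tool_pos: [0.4119, -0.3362, 0.1953]
tool_rot: [-3.141, -0.0, 0.687]
contact_force: [-0.8, 1.0, 0.3]
opening: 0.0633
```

Request:
jog_arm --deltas '[0, 0, -0.15, 0, 0, 0, 0, 0, -0.3, 0, 0, 0, 0, 0, -0.4, 0, 0, 0, 0, 0, -0.4, 0, 0, 0, 0, 0, -0.4, 0, 0, 0]'

```text
time: 4.52
tool_pos: [0.4102, -0.3358, 0.1578]
tool_rot: [-3.141, -0.0, 0.687]
contact_force: [-0.7, -0.0, -0.0]
opening: 0.0298
```

```bash
python3 - <<'E'
from cell import robot
from h import *
import pickle
o=robot.observe();print(o['tool_pos'],o['tool_rot'],o['opening'])
p=robot.camera_params('wrist');im=robot.read_camera('wrist')[:,:,::-1].copy();cv2.imwrite("pics/w4.png",im)
T=o['tool_pos']
print('tcp px',proj(p,T),proj(p,[T[0],T[1],.078]))
for x in blobs(mask(im,[22,150,120],[32,255,255]),40): print(x[:3],plane(p,x[2],.078))
E
```

```text
[ 0.41018498 -0.33576221  0.15780101] [-3.14109317e+00 -8.76518876e-05  6.86503931e-01] 0.029779412093134023
tcp px [280.33910265 277.37448012] [280.19406361 222.01156112]
(np.int32(876), [265, 127, 33, 34], [281.1, 144.0]) [ 0.45190648 -0.30228649  0.078     ]
(np.int32(638), [273, 190, 17, 42], [280.9, 211.7]) [ 0.41628315 -0.33138562  0.078     ]
```

View pics/w4.png

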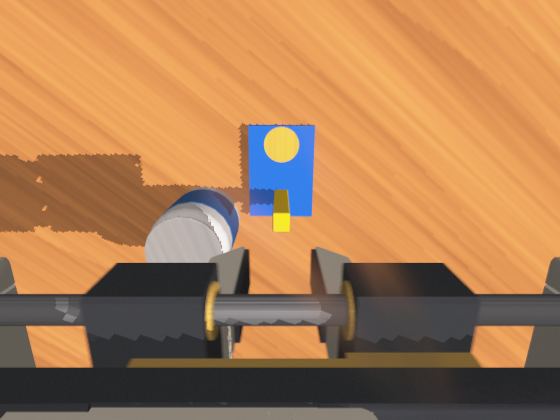

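Request:
jog_arm --deltas '[0, 0, -0.3, 0, 0, 0, 0, 0, -0.6, 0, 0, 0, 0, 0, -0.85, 0, 0, 0, 0, 0, -0.96, 0, 0, 0, 0, 0, -0.96, 0, 0, 0]'

```text
time: 4.98
tool_pos: [0.4091, -0.3356, 0.0603]
tool_rot: [-3.139, 0.0, 0.685]
contact_force: [-0.0, 0.7, 0.6]
opening: 0.0231
```

Request:
jog_arm --deltas '[0, 0, 0, 0, 0, 0, 0, 0, 0, 0, 0, 0, 0, 0, 0, 0, 0, 0, 0, 0, 0, 0, 0, 0]' --claw 0

```text
time: 5.32
tool_pos: [0.4104, -0.3372, 0.0633]
tool_rot: [3.139, -0.0, 0.685]
contact_force: [0.1, 0.9, 3.8]
opening: 0.0116
```

Request:
jog_arm --deltas '[0, 0, 0.1, 0, 0, 0, 0, 0, 0.25, 0, 0, 0, 0, 0, 0.45, 0, 0, 0, 0, 0, 0.5, 0, 0, 0, 0, 0, 0.5, 0, 0, 0]'

```text
time: 5.73
tool_pos: [0.4105, -0.3373, 0.1138]
tool_rot: [3.137, -0.0, 0.685]
contact_force: [-0.1, 0.2, -0.9]
opening: 0.0115
```

Request:
jog_arm --deltas '[0.1, 0, 0.1, 0, 0, 0, 0.3, 0, 0.2, 0, 0, 0, 0.5, 0, 0.3, 0, 0, 0, 0.7, 0.1, 0.3, 0, 0, 0, 0.7, 0.3, 0.3, 0, 0, -0.03]'

```text
time: 6.15
tool_pos: [0.4827, -0.3079, 0.1415]
tool_rot: [3.138, -0.001, 0.638]
contact_force: [1.2, 0.5, -1.1]
opening: 0.0115
```

Request:
jog_arm --deltas '[0, 0.2, 0, 0, 0, -0.03, 0, 0.4, 0, 0, 0, -0.06, 0, 0.6, 0, 0, 0, -0.1, 0, 0.8, 0, 0, 0, -0.13, 0, 1, 0, 0, 0, -0.16]'

```text
time: 6.57
tool_pos: [0.4791, -0.2052, 0.1407]
tool_rot: [-3.14, 0.001, 0.384]
contact_force: [0.5, 0.2, -1.5]
opening: 0.0115
```

Request:
jog_arm --deltas '[0, 0.2, 0, 0, 0, -0.03, 0, 0.4, 0, 0, 0, -0.06, 0, 0.6, 0, 0, 0, -0.1, 0, 0.8, 0, 0, 0, -0.1, 0, 1, 0, 0, 0, -0.1]'

```text
time: 6.98
tool_pos: [0.4791, -0.1053, 0.1409]
tool_rot: [-3.141, 0.001, 0.229]
contact_force: [0.3, -0.4, -1.3]
opening: 0.0119
```

Request:
jog_arm --deltas '[0, 0.2, 0, 0, 0, 0, 0, 0.4, 0, 0, 0, 0, 0.03, 0.56, 0, 0, 0, 0, 0.03, 0.56, 0, 0, 0, 0]'

```text
time: 7.32
tool_pos: [0.4821, -0.0479, 0.1409]
tool_rot: [-3.14, 0.001, 0.232]
contact_force: [0.1, 0.8, -1.6]
opening: 0.0118
```

```bash
python3 - <<'E'
from cell import robot
import cv2,pickle
for i in range(5): robot.read_camera('wrist')
p=robot.camera_params('wrist');cv2.imwrite("pics/w5.png",robot.read_camera('wrist')[:,:,::-1])
o=robot.observe()
pickle.dump((p,o),open('pics/w5.pkl','wb')); print(o['tool_pos'],o['tool_rot'],o['contact_force'])
E
```

```text
[ 0.48260091 -0.05124286  0.14152043] [3.14148324e+00 3.98368899e-04 2.28749986e-01] [ 0.886373   -0.4136725  -1.61278267]
```

View pics/w5.png

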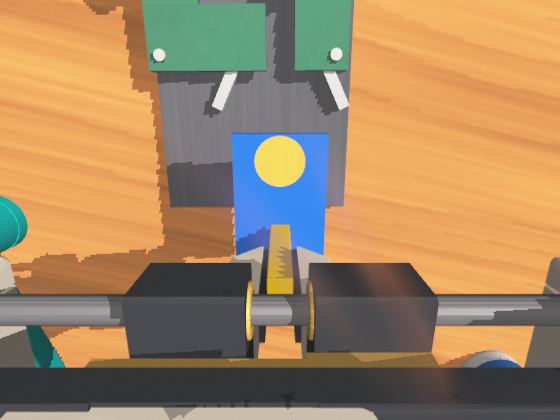

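```bash
python3 - <<'E'
from h import *
import pickle
p,o=pickle.load(open('pics/w5.pkl','rb'))
im=cv2.imread('pics/w5.png')
P={n:plane(p,uv,z)[:2] for n,uv,z in[('c70',(149,70.5),.028),('sL',(266,70.5),.028),('sR',(295,70.5),.028),('c-70',(352,70.5),.028),('bL',(170,207),.012),('bR',(344,207),.012)]}
J={'c70':(-45,70),'sL':(-45,-12.5),'sR':(-45,-32.5),'c-70':(-45,-70),'bL':(-150,70),'bR':(-150,-75)}
A=np.array([J[k] for k in P])/1000; B=np.array([P[k] for k in P])
ca,cb=A.mean(0),B.mean(0); H=(A-ca).T@(B-cb); th=np.arctan2(H[0,1]-H[1,0],H[0,0]+H[1,1])
R=np.array([[np.cos(th),-np.sin(th)],[np.sin(th),np.cos(th)]]);org=cb-R@ca
print('yaw',th,np.degrees(th),'org',org); print(((B-org)@R*1000).round(1)-A*1000)
zt=o['tool_pos'][2]-.0625+.008
m=max(blobs(mask(im,[105,150,60],[125,255,255]),300),key=lambda x:x[0])[3]
c=np.argwhere(m)[:,::-1]
for r in(140,160,200,230):
    u=c[c[:,1]==r][:,0]; a=plane(p,(u.min()-.5,r),zt)[:2];b=plane(p,(u.max()+.5,r),zt)[:2]
    print(r,u.min(),u.max(),np.linalg.norm(a-b),((a+b)/2-org)@R*1000)
f=plane(p,(280,132.5),zt)[:2];print('front mid jig',(f-org)@R*1000)
print('tcp jig',(o['tool_pos'][:2]-org)@R*1000, 'front rel tcp',(f-o['tool_pos'][:2])@R*1000)
E
```

```text
yaw 0.22830111283290067 13.080690223465206 org [0.61960805 0.00283475]
[[-0.1  0.5]
 [-0.1  0.9]
 [ 0.   0.5]
 [ 0.  -2. ]
 [ 0.1  0.2]
 [ 0.2  0. ]]
140 232 327 0.055061864935659934 [-87.34219652 -21.20215959]
160 232 326 0.05540657210747927 [-98.83993461 -20.9198596 ]
200 234 325 0.0555283251529971 [-123.0375981  -21.2311007]
230 236 323 0.05454078690585463 [-142.3235603   -21.24679233]
front mid jig [-83.1280177  -21.48496972]
tcp jig [-145.6911317   -21.66655153] front rel tcp [62.56311399  0.18158181]
```

Request:
jog_arm --deltas '[0, -0.01, -0.15, 0, 0, 0, 0, -0.01, -0.35, 0, 0, 0, 0, -0.01, -0.5, 0, 0, 0, 0, -0.01, -0.6, 0, 0, 0, 0, -0.01, -0.6, 0, 0, 0]'

```text
time: 8.03
tool_pos: [0.4813, -0.0519, 0.0798]
tool_rot: [-3.14, 0.004, 0.229]
contact_force: [0.2, 0.3, -2.0]
opening: 0.0114
```

Request:
jog_arm --deltas '[0, 0, -0.04, 0, 0, 0, 0, 0, -0.05, 0, 0, 0, 0, 0, -0.05, 0, 0, 0]'

```text
time: 8.28
tool_pos: [0.483, -0.0518, 0.0771]
tool_rot: [3.141, -0.001, 0.229]
contact_force: [-0.6, 0.4, -1.7]
opening: 0.0115
```

Request:
jog_arm --deltas '[0.1, 0.023, 0, 0, 0, 0, 0.25, 0.058, 0, 0, 0, 0, 0.4, 0.093, 0, 0, 0, 0, 0.55, 0.128, 0, 0, 0, 0, 0.6, 0.139, 0, 0, 0, 0]'

```text
time: 8.7
tool_pos: [0.5451, -0.0375, 0.0777]
tool_rot: [3.14, -0.003, 0.23]
contact_force: [-0.8, -0.8, -2.6]
opening: 0.0115
```

Request:
jog_arm --deltas '[0.1, 0.023, 0, 0, 0, 0, 0.2, 0.046, 0, 0, 0, 0, 0.3, 0.07, 0, 0, 0, 0, 0.3, 0.07, 0, 0, 0, 0]'

```text
time: 9.03
tool_pos: [0.5741, -0.0305, 0.0773]
tool_rot: [3.141, -0.002, 0.23]
contact_force: [-0.5, -0.4, -1.5]
opening: 0.0114
```

Request:
jog_arm --deltas '[0.15, 0.035, 0, 0, 0, 0, 0.3, 0.07, 0, 0, 0, 0, 0.45, 0.105, 0, 0, 0, 0, 0.58, 0.134, 0, 0, 0, 0, 0.58, 0.134, 0, 0, 0, 0]'

```text
time: 9.45
tool_pos: [0.6321, -0.017, 0.077]
tool_rot: [3.141, -0.002, 0.23]
contact_force: [-0.5, 0.1, -1.2]
opening: 0.0117
```

Request:
jog_arm --deltas '[0, 0, 0, 0, 0, 0, 0, 0, 0, 0, 0, 0]'

```text
time: 9.62
tool_pos: [0.6294, -0.0174, 0.0766]
tool_rot: [-3.141, 0.002, 0.23]
contact_force: [-0.3, -0.7, -1.9]
opening: 0.0117
```

Request:
jog_arm --deltas '[-0.023, 0.1, 0, 0, 0, 0, -0.046, 0.2, 0, 0, 0, 0, -0.068, 0.3, 0, 0, 0, 0, -0.091, 0.4, 0, 0, 0, 0, -0.1, 0.44, 0, 0, 0, 0]'

```text
time: 10.03
tool_pos: [0.6197, 0.0288, 0.0767]
tool_rot: [-3.141, 0.001, 0.231]
contact_force: [-0.7, -7.8, 1.8]
opening: 0.0118
```

Request:
jog_arm --deltas '[0, 0, 0, 0, 0, 0, 0, 0, 0, 0, 0, 0, 0, 0, 0, 0, 0, 0]'

```text
time: 10.28
tool_pos: [0.6207, 0.0269, 0.0766]
tool_rot: [-3.141, 0.0, 0.23]
contact_force: [-0.3, 0.6, -2.2]
opening: 0.0116
```

Request:
jog_arm --deltas '[0, 0, -0.01, 0, 0, 0, 0, 0, -0.015, 0, 0, 0, 0, 0, -0.015, 0, 0, 0]'

```text
time: 10.53
tool_pos: [0.6208, 0.0266, 0.0753]
tool_rot: [-3.142, -0.0, 0.229]
contact_force: [-0.4, 0.6, 0.8]
opening: 0.0117
```

Request:
jog_arm --deltas '[0, 0, 0, 0, 0, 0, 0, 0, 0, 0, 0, 0, 0, 0, 0, 0, 0, 0, 0, 0, 0, 0, 0, 0]' --claw 0.3

```text
time: 10.87
tool_pos: [0.6208, 0.0268, 0.0753]
tool_rot: [3.141, -0.0, 0.23]
contact_force: [-0.6, -0.1, 0.3]
opening: 0.0269
```

Request:
jog_arm --deltas '[0, 0, 0.1, 0, 0, 0, 0, 0, 0.3, 0, 0, 0, 0, 0, 0.5, 0, 0, 0, 0, 0, 0.8, 0, 0, 0, 0, 0, 1, 0, 0, 0]'

```text
time: 11.28
tool_pos: [0.6214, 0.0268, 0.1785]
tool_rot: [3.141, -0.003, 0.23]
contact_force: [1.3, -0.3, -0.3]
opening: 0.0278
```

Request:
jog_arm --deltas '[-0.3, 0, 0.3, 0, 0, 0, -0.6, 0, 0.5, 0, 0, 0, -0.9, 0, 0.5, 0, 0, 0, -0.9, 0, 0.5, 0, 0, 0]'

```text
time: 11.62
tool_pos: [0.5262, 0.0273, 0.2272]
tool_rot: [-3.141, 0.001, 0.23]
contact_force: [0.4, -0.3, -0.1]
opening: 0.0273
```

```bash
python3 - <<'E'
from cell import robot
import cv2,pickle
for i in range(5): robot.read_camera('wrist')
p=robot.camera_params('wrist');cv2.imwrite("pics/w6.png",robot.read_camera('wrist')[:,:,::-1])
o=robot.observe()
pickle.dump((p,o),open('pics/w6.pkl','wb')); print(o['time'],o['tool_pos'],o['tool_rot'],o['contact_force'])
E
```

```text
11.9167 [0.53168044 0.02674768 0.22497503] [ 3.14149383e+00 -7.46022507e-05  2.29689227e-01] [-0.4940256  -0.17736413 -0.32238549]
```

View pics/w6.png

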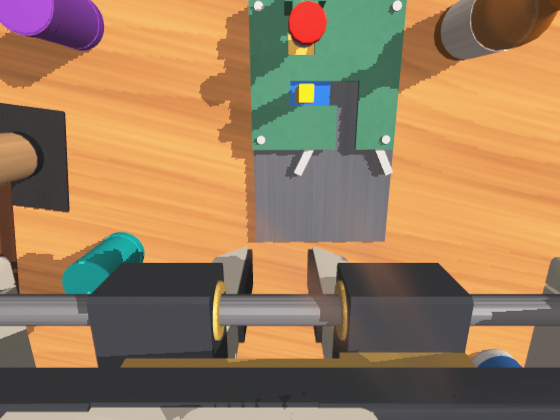

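Request:
jog_arm --deltas '[-0.2, 0.3, 0, 0, 0, -0.02, -0.4, 0.6, 0, 0, 0, -0.05, -0.6, 0.9, 0, 0, 0, -0.08, -0.7, 1, 0, 0, 0, -0.1]' --claw 0.45

```text
time: 12.25
tool_pos: [0.4592, 0.1296, 0.2247]
tool_rot: [-3.14, 0.002, 0.072]
contact_force: [-0.8, 0.3, 0.9]
opening: 0.041
```

Request:
jog_arm --deltas '[-0.2, 0.3, 0, 0, 0, 0, -0.4, 0.6, 0, 0, 0, 0, -0.5, 0.9, 0, 0, 0, 0, -0.5, 1, 0, 0, 0, 0]'

```text
time: 12.58
tool_pos: [0.4093, 0.23, 0.2251]
tool_rot: [-3.141, 0.001, 0.075]
contact_force: [-0.4, -0.2, 0.4]
opening: 0.0413
```

Request:
jog_arm --deltas '[0, 0.2, 0, 0, 0, 0, 0, 0.4, 0, 0, 0, 0, 0, 0.6, 0, 0, 0, 0, 0, 0.66, 0, 0, 0, 0]'

```text
time: 12.92
tool_pos: [0.4115, 0.295, 0.2247]
tool_rot: [-3.141, 0.0, 0.074]
contact_force: [-0.7, -0.3, 0.8]
opening: 0.041
```

```bash
python3 - <<'E'
from cell import robot
import cv2,pickle
from h import *
p0,o0=pickle.load(open('pics/w6.pkl','rb')); print('punch',plane(p0,(307,24),.1),'post',plane(p0,(306,93),.09))
for i in range(5): robot.read_camera('wrist')
p=robot.camera_params('wrist');cv2.imwrite("pics/w7.png",robot.read_camera('wrist')[:,:,::-1])
o=robot.observe()
pickle.dump((p,o),open('pics/w7.pkl','wb')); print(o['time'],o['tool_pos'],o['tool_rot'],o['contact_force'],o['qpos'])
E
```

```text
punch [0.66521485 0.03832357 0.1       ] post [0.62056832 0.02680467 0.09      ]
13.2167 [0.41101317 0.29186293 0.22510222] [3.14097608e+00 3.66268791e-04 7.16554867e-02] [-0.43968796  0.08976461  0.31113185] [ 4.65596796e-01  3.15128747e-01  1.60022936e+00 -4.55441149e-04
  1.22680946e+00  1.96489124e+00]
```

View pics/w7.png

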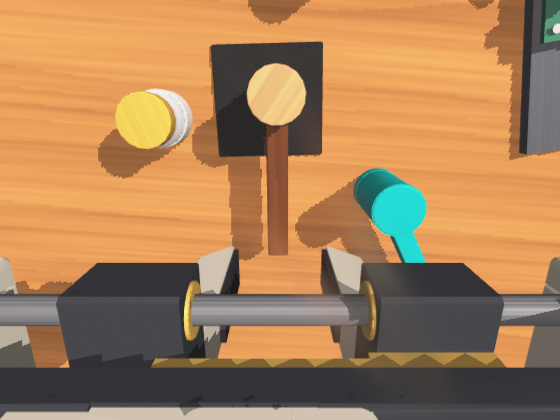

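```bash
python3 - <<'E'
from h import *
import pickle
p,o=pickle.load(open('pics/w7.pkl','rb'))
h=plane(p,(276.5,94.5),.085);a=plane(p,(277,135),.056);e=plane(p,(278,252),.056)
print(h,a,e); d=h-e; print('yaw head-end',np.arctan2(d[1],d[0]), np.arctan2(*(a-e)[1::-1]), np.linalg.norm(d[:2]))
print('mat',[plane(p,u,.005)[:2].round(4) for u in((212,46),(323,42),(322,155),(219,157))])
print('jar',plane(p,(146,120),.07),'cyan',plane(p,(398,209),.085),plane(p,(412,260),.05))
E
```

```text
[0.49586572 0.30072566 0.085     ] [0.46215708 0.29816812 0.056     ] [0.3483839  0.28918611 0.056     ]
yaw head-end 0.07808477616959415 0.07878323841650044 0.14793258477812918
mat [array([0.5379, 0.3672]), array([0.5493, 0.26  ]), array([0.4405, 0.2492]), array([0.4305, 0.3581])]
jar [0.46777402 0.40972065 0.07      ] cyan [0.40929158 0.18894424 0.085     ] [0.3467162  0.15203806 0.05      ]
```

Request:
jog_arm --deltas '[0.15, 0.02, -0.2, 0, 0, 0.004, 0.29, 0.042, -0.4, 0, 0, 0.004, 0.29, 0.042, -0.6, 0, 0, 0.004, 0.29, 0.042, -0.8, 0, 0, 0.004, 0.29, 0.042, -0.9, 0, 0, 0.004]'

```text
time: 13.63
tool_pos: [0.4391, 0.2956, 0.1331]
tool_rot: [3.14, 0.003, 0.078]
contact_force: [-0.6, -0.6, 1.0]
opening: 0.0414
```

Request:
jog_arm --deltas '[0, 0, -0.3, 0, 0, 0, 0, 0, -0.6, 0, 0, 0, 0, 0, -0.8, 0, 0, 0, 0, 0, -0.98, 0, 0, 0, 0, 0, -0.98, 0, 0, 0]'

```text
time: 14.05
tool_pos: [0.4381, 0.2956, 0.0345]
tool_rot: [3.139, 0.005, 0.078]
contact_force: [-0.8, -0.5, -0.0]
opening: 0.0411
```

Request:
jog_arm --deltas '[0, 0, 0, 0, 0, 0, 0, 0, 0, 0, 0, 0, 0, 0, 0, 0, 0, 0, 0, 0, 0, 0, 0, 0, 0, 0, 0, 0, 0, 0]' --claw 0 --newtons 60

```text
time: 14.47
tool_pos: [0.4405, 0.2973, 0.0386]
tool_rot: [-3.141, -0.002, 0.079]
contact_force: [-0.6, -0.5, 5.6]
opening: 0.0196
```

Request:
jog_arm --deltas '[0, 0, 0.05, 0, 0, 0, 0, 0, 0.1, 0, 0, 0, 0, 0, 0.2, 0, 0, 0, 0, 0, 0.2, 0, 0, 0]'

```text
time: 14.8
tool_pos: [0.4405, 0.2975, 0.059]
tool_rot: [-3.141, -0.002, 0.079]
contact_force: [0.9, 0.8, -3.2]
opening: 0.0198
```

Request:
jog_arm --deltas '[0, 0, 0.15, 0, 0, 0, 0, 0, 0.4, 0, 0, 0, 0, 0, 0.65, 0, 0, 0, 0, 0, 0.9, 0, 0, 0, 0, 0, 1, 0, 0, 0]'

```text
time: 15.22
tool_pos: [0.441, 0.2977, 0.1606]
tool_rot: [-3.14, -0.005, 0.079]
contact_force: [1.5, -0.4, -2.5]
opening: 0.0195
```

Request:
jog_arm --deltas '[0.1, -0.15, 0.1, 0, 0, 0, 0.25, -0.35, 0.2, 0, 0, 0, 0.4, -0.6, 0.3, 0, 0, 0, 0.55, -0.8, 0.3, 0, 0, 0, 0.7, -1, 0.3, 0, 0, 0]'

```text
time: 15.63
tool_pos: [0.5103, 0.196, 0.1873]
tool_rot: [3.142, -0.0, 0.079]
contact_force: [-0.1, 0.6, -3.6]
opening: 0.0199
```

Request:
jog_arm --deltas '[0.15, -0.2, 0, 0, 0, 0, 0.3, -0.4, 0, 0, 0, 0, 0.45, -0.6, 0, 0, 0, 0, 0.55, -0.8, 0, 0, 0, 0, 0.6, -1, 0, 0, 0, 0]'

```text
time: 16.05
tool_pos: [0.5705, 0.0958, 0.1861]
tool_rot: [3.141, 0.001, 0.079]
contact_force: [0.2, -0.6, -3.9]
opening: 0.0196
```

Request:
jog_arm --deltas '[0.1, -0.2, 0, 0, 0, 0, 0.2, -0.4, 0, 0, 0, 0, 0.3, -0.55, 0, 0, 0, 0, 0.4, -0.64, 0, 0, 0, 0, 0.4, -0.64, 0, 0, 0, 0]'

```text
time: 16.47
tool_pos: [0.6108, 0.0307, 0.186]
tool_rot: [3.141, 0.0, 0.076]
contact_force: [0.2, -0.3, -3.6]
opening: 0.0196
```

```bash
python3 - <<'E'
from cell import robot
from h import *
import pickle
for i in range(4): robot.read_camera('wrist')
p=robot.camera_params('wrist');w=robot.read_camera('wrist')[:,:,::-1].copy()
s=robot.read_camera('side')[:,:,::-1].copy();o=robot.observe();sc=robot.read_camera('scene')[:,:,::-1].copy()
cv2.imwrite('pics/w8.png',w);cv2.imwrite('pics/s8.png',s);cv2.imwrite('pics/sc8.png',sc);pickle.dump((p,o),open('pics/w8.pkl','wb'))
c=lambda im,x,y:cv2.resize(im[y:y+130,x:x+130],(390,390),interpolation=cv2.INTER_CUBIC)
cv2.imwrite('pics/m8.png',np.hstack([c(s,255,130),cv2.resize(w,(520,390))])[:, :800]) 
print(o['time'],o['tool_pos'],o['tool_rot'],o['contact_force'])
E
```

```text
16.7667 [0.60914509 0.03392673 0.18709412] [-3.14141574e+00  6.70111244e-04  8.00465230e-02] [-1.11190478 -0.08955536 -2.81554122]
```

View pics/m8.png

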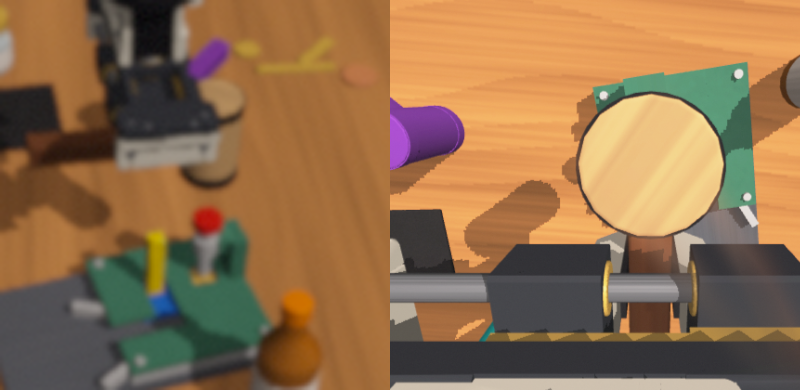

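```bash
python3 - <<'E'
from h import *
import pickle
p,o=pickle.load(open('pics/w8.pkl','rb'));h=plane(p,(280,178),.2335);T=o['tool_pos'];print(h,h-T,np.linalg.norm((h-T)[:2]))
E
```

```text
[0.66614681 0.03842164 0.2335    ] [0.05700171 0.00449492 0.04640588] 0.0571786648947435
```

Request:
jog_arm --deltas '[0, 0, -0.1, 0, 0, 0, 0, 0, -0.25, 0, 0, 0, 0, 0, -0.4, 0, 0, 0, 0, 0, -0.45, 0, 0, 0, 0, 0, -0.45, 0, 0, 0]'

```text
time: 17.23
tool_pos: [0.6085, 0.0333, 0.1402]
tool_rot: [-3.141, 0.004, 0.079]
contact_force: [-0.3, 0.6, -3.0]
opening: 0.0196
```

Request:
jog_arm --deltas '[0, 0, 0, 0, 0, 0, 0, 0, 0, 0, 0, 0]'

```text
time: 17.4
tool_pos: [0.6103, 0.0331, 0.1431]
tool_rot: [3.141, -0.002, 0.079]
contact_force: [0.9, 0.5, -3.4]
opening: 0.0197
```

Request:
jog_arm --deltas '[0, 0, -0.07, 0, 0, 0, 0, 0, -0.14, 0, 0, 0, 0, 0, -0.19, 0, 0, 0, 0, 0, -0.19, 0, 0, 0]'

```text
time: 17.73
tool_pos: [0.6107, 0.0329, 0.1236]
tool_rot: [3.141, -0.003, 0.079]
contact_force: [1.8, -0.5, 2.0]
opening: 0.0197
```

Request:
jog_arm --deltas '[0, 0, 0, 0, 0, 0, 0, 0, 0, 0, 0, 0]'

```text
time: 17.9
tool_pos: [0.6106, 0.0329, 0.1238]
tool_rot: [3.141, -0.002, 0.079]
contact_force: [2.6, -0.1, 1.7]
opening: 0.0195
```

Request:
jog_arm --deltas '[0, 0, -0.02, 0, 0, 0, 0, 0, -0.03, 0, 0, 0, 0, 0, -0.03, 0, 0, 0]'

```text
time: 18.15
tool_pos: [0.6103, 0.0328, 0.1226]
tool_rot: [3.141, -0.003, 0.079]
contact_force: [-3.8, -1.3, 14.0]
opening: 0.0193
```

Request:
jog_arm --deltas '[0, 0, 0.1, 0, 0, 0, 0, 0, 0.25, 0, 0, 0, 0, 0, 0.45, 0, 0, 0, 0, 0, 0.6, 0, 0, 0, 0, 0, 0.62, 0, 0, 0]'

```text
time: 18.57
tool_pos: [0.6103, 0.0331, 0.1844]
tool_rot: [3.141, -0.002, 0.079]
contact_force: [1.5, 0.5, -2.7]
opening: 0.0197
```

Request:
jog_arm --deltas '[-0.1, 0.15, 0, 0, 0, 0, -0.25, 0.35, 0, 0, 0, 0, -0.4, 0.6, 0, 0, 0, 0, -0.55, 0.8, 0, 0, 0, 0, -0.7, 1, 0, 0, 0, 0]'

```text
time: 18.98
tool_pos: [0.5377, 0.1338, 0.1805]
tool_rot: [3.142, 0.004, 0.079]
contact_force: [0.3, 0.5, -3.6]
opening: 0.0197
```

Request:
jog_arm --deltas '[-0.15, 0.2, 0, 0, 0, 0, -0.3, 0.4, 0, 0, 0, 0, -0.45, 0.6, 0, 0, 0, 0, -0.55, 0.8, 0, 0, 0, 0, -0.6, 1, 0, 0, 0, 0]'

```text
time: 19.4
tool_pos: [0.4771, 0.2336, 0.1808]
tool_rot: [3.141, 0.004, 0.079]
contact_force: [0.7, -0.5, -4.5]
opening: 0.0195
```

Request:
jog_arm --deltas '[-0.1, 0.2, 0, 0, 0, 0, -0.2, 0.4, 0, 0, 0, 0, -0.3, 0.55, 0, 0, 0, 0, -0.4, 0.64, 0, 0, 0, 0, -0.4, 0.64, 0, 0, 0, 0]'

```text
time: 19.82
tool_pos: [0.437, 0.2981, 0.181]
tool_rot: [3.141, 0.004, 0.081]
contact_force: [0.4, 1.1, -2.5]
opening: 0.0198
```

Request:
jog_arm --deltas '[0, 0, -0.15, 0, 0, 0, 0, 0, -0.4, 0, 0, 0, 0, 0, -0.65, 0, 0, 0, 0, 0, -0.9, 0, 0, 0, 0, 0, -1, 0, 0, 0]'

```text
time: 20.23
tool_pos: [0.4379, 0.2952, 0.0787]
tool_rot: [3.139, 0.006, 0.078]
contact_force: [-1.0, -1.0, -3.0]
opening: 0.0199
```

```bash
python3 - <<'E'
from cell import robot
from h import *
import pickle
for i in range(4): robot.read_camera('wrist')
p=robot.camera_params('wrist');w=robot.read_camera('wrist')[:,:,::-1].copy()
s=robot.read_camera('side')[:,:,::-1].copy();o=robot.observe()
c=lambda im,x,y:cv2.resize(im[y:y+130,x:x+130],(390,390),interpolation=cv2.INTER_CUBIC)
cv2.imwrite('pics/m9.png',np.hstack([c(s,195,95),cv2.resize(w,(520,390))])[:, :800]) 
print(o['time'],o['tool_pos'],o['tool_rot'],o['contact_force'])
E
```

```text
20.5333 [0.44080817 0.29733245 0.08375363] [-3.14069092e+00 -2.68800936e-03  7.87545093e-02] [-0.65403371  0.32796057 -3.122881  ]
```

View pics/m9.png

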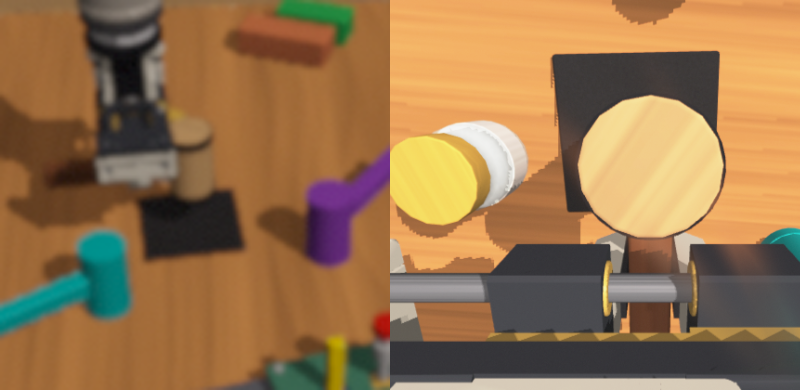

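Request:
jog_arm --deltas '[0, 0, -0.1, 0, 0, 0, 0, 0, -0.2, 0, 0, 0, 0, 0, -0.3, 0, 0, 0, 0, 0, -0.38, 0, 0, 0, 0, 0, -0.42, 0, 0, 0]'

```text
time: 20.95
tool_pos: [0.4388, 0.2966, 0.0385]
tool_rot: [3.141, 0.003, 0.079]
contact_force: [-9.4, -1.5, 13.6]
opening: 0.0193
```

Request:
jog_arm --deltas '[0, 0, -0.015, 0, 0, 0, 0, 0, -0.03, 0, 0, 0, 0, 0, -0.03, 0, 0, 0, 0, 0, -0.03, 0, 0, 0]'

```text
time: 21.28
tool_pos: [0.4387, 0.2967, 0.0383]
tool_rot: [3.141, 0.002, 0.079]
contact_force: [-8.4, -3.3, 14.1]
opening: 0.0196
```

Request:
jog_arm --deltas '[0.01, 0, 0.01, 0, 0, 0, 0.01, 0, 0.015, 0, 0, 0, 0.01, 0, 0.015, 0, 0, 0]'

```text
time: 21.53
tool_pos: [0.441, 0.2971, 0.0387]
tool_rot: [-3.142, -0.0, 0.079]
contact_force: [0.5, -0.4, -3.3]
opening: 0.0198
```

Request:
jog_arm --deltas '[0, 0, 0, 0, 0, 0, 0, 0, 0, 0, 0, 0, 0, 0, 0, 0, 0, 0, 0, 0, 0, 0, 0, 0, 0, 0, 0, 0, 0, 0]' --claw 0.45

```text
time: 21.95
tool_pos: [0.4409, 0.2971, 0.0388]
tool_rot: [-3.142, -0.0, 0.079]
contact_force: [-0.0, -0.2, 0.4]
opening: 0.041
```

Request:
jog_arm --deltas '[0, 0, 0.15, 0, 0, 0, 0, 0, 0.4, 0, 0, 0, 0, 0, 0.65, 0, 0, 0, 0, 0, 0.9, 0, 0, 0, 0, 0, 1, 0, 0, 0]'

```text
time: 22.37
tool_pos: [0.4421, 0.2978, 0.142]
tool_rot: [-3.14, -0.005, 0.079]
contact_force: [0.1, 0.0, 0.1]
opening: 0.0417
```

Request:
jog_arm --deltas '[-0.1, 0, 0.2, 0, 0, 0, -0.2, 0, 0.4, 0, 0, 0, -0.3, 0, 0.6, 0, 0, 0, -0.3, 0, 0.8, 0, 0, 0, -0.3, 0, 0.8, 0, 0, 0]'

```text
time: 22.78
tool_pos: [0.4118, 0.2979, 0.2221]
tool_rot: [-3.139, -0.006, 0.08]
contact_force: [0.4, 0.1, 0.4]
opening: 0.0412
```

```bash
python3 - <<'E'
from cell import robot
from h import *
import pickle
for i in range(5): robot.read_camera('wrist')
p=robot.camera_params('wrist');w=robot.read_camera('wrist')[:,:,::-1].copy()
s=robot.read_camera('side')[:,:,::-1].copy();sc=robot.read_camera('scene')[:,:,::-1].copy();o=robot.observe()
c=lambda im,x,y:cv2.resize(im[y:y+140,x:x+140],(400,400),interpolation=cv2.INTER_CUBIC)
cv2.imwrite('pics/m10.png',np.hstack([c(s,225,135),c(w,200,30) if 0 else cv2.resize(w,(400,300)).copy() if 0 else c(sc,160,180)]))
cv2.imwrite('pics/w10.png',w);pickle.dump((p,o),open('pics/w10.pkl','wb'))
print(o['time'],o['tool_pos'],o['tool_rot'],o['contact_force'],o['opening'])
for n,im in(('scene',sc),('side',s)):
    a=cv2.imread(f'pics/{n}0.png')
    q=robot.camera_params(n)
    for k,lo,hi in(('red',[0,180,120],[6,255,255]),('orange cap',[7,220,180],[14,255,255]),('tin band',[105,120,60],[125,255,255]),('jar lid',[20,130,150],[30,255,255]),('yel',[26,180,120],[32,255,255])):
        f=lambda I:[(int(x[0]),x[2]) for x in blobs(mask(I,lo,hi),25)]
        print(n,k,'before',f(a),'after',f(im))
E
```

```text
23.1833 [0.41052642 0.29679099 0.21772038] [3.14073659e+00 1.78783322e-03 7.87580754e-02] [-0.37287009 -0.56489604 -0.22605104] 0.041410739076562786
scene red before [(118, [95.9, 140.9]), (82, [232.6, 245.3])] after [(119, [96.0, 140.9]), (81, [232.6, 245.4])]
scene orange cap before [] after []
scene tin band before [(1702, [41.3, 24.2]), (305, [113.9, 8.5]), (140, [235.7, 139.1]), (232, [212.6, 148.7])] after [(1699, [41.3, 24.1]), (307, [113.8, 8.5]), (143, [235.8, 138.9])]
scene jar lid before [(30, [211.3, 129.3]), (30, [402.6, 303.2])] after [(69, [242.9, 239.5]), (27, [402.0, 303.3])]
scene yel before [] after []
side red before [(60, [323.9, 202.9])] after [(58, [323.9, 202.9])]
side orange cap before [] after []
side tin band before [(593, [230.0, 359.4]), (175, [196.9, 351.0])] after [(54, [309.6, 231.7]), (174, [196.8, 351.0])]
side jar lid before [(85, [250.1, 135.5]), (44, [359.0, 148.8]), (124, [219.9, 353.2]), (85, [239.7, 348.4]), (1188, [434.8, 383.2])] after [(87, [250.1, 135.5]), (44, [359.0, 148.7]), (72, [306.9, 214.9]), (1197, [434.8, 383.2])]
side yel before [] after []
```

View pics/m10.png

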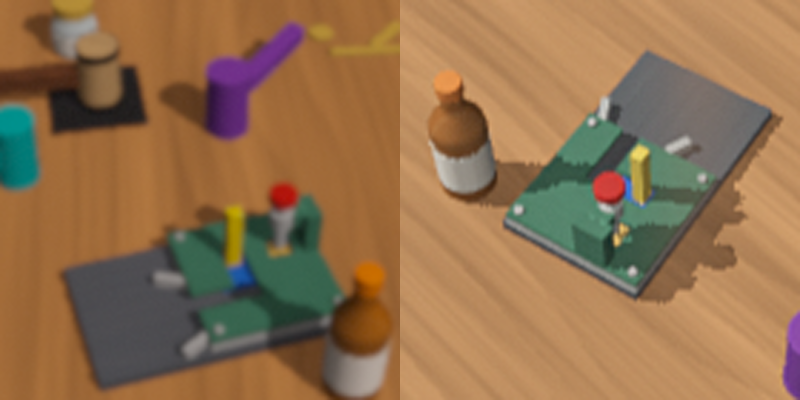

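```bash
python3 -c "
from cell import robot
print(robot.hand_in())"
```

```text
the job is handed in; nothing more can be done
None
```

I slid the carrier brass end first through the mouth and along the L to home. I then drove the punch onto the blank with the mallet, stood the mallet back on its mat and handed the job in at about 23 s, well under the 67 s limit.

- **Carrier:** at release the tool, on the post, stood at about y +23 in the jig frame (home is 22.5). It had briefly touched the left wall with about 8 N. I left it there, and the final pictures show the post still in the end of the slot under the punch.
- **Punch:** the push rose by about 5 N over the first 10 mm of travel, then by 17 N in all about 1 mm further down. That jump fits the punch meeting the blank, but I only inferred it from the force, as no picture shows the contact. The red head is back at its starting pixel positions in both fixed views.
- **Mallet:** it did not turn in the grip. The side view shows it upright on the mat, head face down, back where it was picked up to within about 1 mm. I pressed it onto the mat with about 17 N for a moment before easing off and releasing.
- **Bystanders:** the tin and jar stayed within a pixel of their starting positions. I checked the flask only by eye in the pictures, because my colour mask for its cap found nothing.

The last wrist picture could not be viewed because the 12-picture limit was reached, so the final check rests on the side and scene views.

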